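Stand the fallen measuring cylinder up on the white tile

ROBOT

A 7-joint arm with a two-finger parallel gripper is mounted at the origin on a cart in front of the work surface, level with it; the furniture and walls round the work are solid. World frame = base frame: x ahead of the robot, y to its left, z up, the work surface at z = 0. Lengths are in m, angles in rad, forces in N, time in s.
With the tool pointing down it reaches from about 0.4 to 0.85 m from the base axis. Payload 10.4 kg.
Tool frame: the origin (TCP) lies on the centre line of the jaws, within the pads' length; the fingertips stand 14 mm ahead of it and the grasp point (between the pads) lies 5 mm behind it (manip.tip_reach is the distance from the TCP to the fingertips, in m); z points along the fingers, y is the line along which they close (so a half turn about z gives the same grasp; the last joint's range is limited). The gripper opens to 85 mm and grips with 20 to 120 N. Pads are 22 mm wide; open, the fingers measure 114 mm over their backs; the gripper's body (76 mm by 85 mm) begins 54 mm behind the grasp point. The pads swing forward as they close: fully open they stand 13 mm farther back than shut.
Start: joints at [-1.272, 0.332, -0.065, 1.46, 0.022, 1.35, -0.088], TCP at [0.198, 0.593, 0.245] pointing down, gripper open.
Joint ranges: [-2.6, 2.6], [-0.5, 2.12], [-1.47, 1.34], [0.16, 2.42], [-1.27, 4.41], [0.06, 2.06], [-2.6, 2.6]. Speed limits (rad/s): [2.22, 2.22, 2.79, 2.79, 3.14, 3.14, 3.14].

INTERFACE

Orientations are given as a unit quaternion [x, y, z, w].
In Python, from workcell import manip gives the robot as it stands.
- The arm moves only by the shell command python3 -m pendant 'ROWS' [FORCE]. ROWS is JSON, a list of rows, each a list of 7 numbers: the shift along the tool's x, y, z in units of 50 mm (1.0 is 50 mm), then the turn, a rotation vector about the tool's x, y, z in units of 8 degrees (1.0 is 8 degrees), then the opening, from -1 (shut) to 1 (fully open), so that 0 is half open. In form: [[dx, dy, dz, ax, ay, az, jaw], ...]. A call has exactly 10 rows; each row is the pose to reach, as a shift and turn from the pose commanded when the call began, along the tool's axes at that moment; what a row does not reach only later rows make up. A row lasts 1/8 s, in which the tool goes at most 62.5 mm and 10.7 degrees, less where a joint would pass 70% of its speed; a pose out of reach is approached as far as the arm can. A call with a gripper value outside its range is refused whole. The fingers move at their own pace and stop on an object; FORCE is the grip in N (left out, the last holds). Time passes only in rows, so rows that repeat a pose let the fingers close, or fill a call up. It gives the time, the measured TCP pose, the force, the opening and the grip force at its end, in the units of the state.
- manip.get_obs(): the state, without advancing time (a new reading comes with each control period).
- manip.camera(name): name is "scene" or "top" or "wrist"; returns (picture, depth): 400x640x3 uint8, red, green, blue; 400x640 float32, m along the optical axis (not along the pixel's ray), 0 where there is no reading.
- manip.get_calibration(name): a dict with "fx", "fy", "cx", "cy" (pixels), "xyz" and "orientation" of the camera in the world. Camera axes: x right, y up, looking along -z (the intrinsics and any distortion apply to the point x, -y, -z); pixel columns grow to the right and rows downward; lengths in m; the calibration is good to about 2 mm. A picture is of the moment at which its call begins: read the wrist's pose just before it. get_calibration takes no time and is no camera call; for the wrist camera it gives the pose at the moment of the call.
- manip.hand_in(): hands the job in; it is judged then, once.
Trained networks look in the newest picture that a camera, given by its name, has taken for a name from the list of things; names that differ only in an ending like _2 or _b are one class to them, and where a whole thing is asked for, a point or a joint stands for the part that bears it (a point fixed in the world has none). Each returns a list of dicts, best first, with "p" (0 to 1); they miss things now and then, are a little off and sometimes report something else, mostly with a low value. They report only what shows in the picture. A call takes as long as a camera call. They do not tell look-alikes from the thing itself.
- manip.find_in(thing, camera): "box" ([left, top, right, bottom] in pixels, round what is visible of it).
- manip.trace(thing, camera): "pixels" (400x640 bool, what is visible of it) and "box" ([left, top, right, bottom] in pixels, round what is visible of it).
- manip.tip_of(thing, camera): "pixel" ([column, row] in pixels: a listed point, or the origin of a listed thing).
The state is a dict: "clock": time; "joint_pos": joint angles; "joint_velocities": joint speeds; "tau": joint torques, N m; "position": TCP position; "ee_rot": TCP orientation; "ft_force": force on the tool from outside, world axes, zero at the start; "torque": the same for the moment, N m; "grip_width": opening from 0.0 (shut) to 1.0 (fully open); "grasp_force": force on a finger pad.
Only numpy, scipy, OpenCV 4.12 (cv2) and the standard library are available. Lean on these libraries where they do the work, as an engineer would, in place of code of your own. Each camera call takes 0.05 s, during which the arm holds its last target. There are 200 camera calls.

TASK

Get the reading place ready: first move the little dropper bottle off the white tile and stand it upright inside the steel tray, then raise the lying measuring cylinder by tilting it up on the edge of its foot - keep the foot down on the tile, do not lift the cylinder up into the air - until it stands upright on its foot, with the whole foot on the tile. Do not shift the tally counter, the small cover-glass box, the stain jar or the reagent bottle.

Things in the scene. Friction and masses are not known exactly. Their poses are not given: they have to be found in the camera images.
- cylinder: White plastic measuring cylinder with grey graduation rings, 250 mm long, loose, 0.15 to 0.28 kg. Tube 30 mm in diameter, free to grip from 30 to 240 mm from the underside; foot: grey hexagonal plate, 64 mm across flats, 74 across corners, 12 mm thick. Origin: centre of the foot's underside; z along the tube from foot to mouth; x towards the flat of the foot that is down at the start.
- cylinder_mouth (a point): Centre of the cylinder's open end, 250 mm along its z axis from its origin; the rim there is 36 mm in diameter, 5 mm high. At the start the cylinder lies with this rim on the bench and its foot on the tile, sloping down about 5 degrees towards the mouth; axes as the cylinder's.
- cylinder_edge (a point): Middle of the foot's edge on which the cylinder is tilted up: underside, 32 mm from its centre towards the cylinder's x axis; axes as the cylinder's. The foot comes down on the tile on the side of this edge away from the mouth, where the dropper bottle stands. The foot is heavy: it drops flat on its own once the cylinder leans less than about 25 degrees.
- tile: Square white ceramic tile 120 x 120 x 6 mm, fixed to the bench. Origin: centre of its underside; its top is 6 mm above the origin; x axis roughly along the lying cylinder from foot to mouth, z up.
- oil_bottle: Small dropper bottle standing upright on the tile: round body 26 mm in diameter and 48 mm high, on it a black cap 20 mm in diameter up to 66 mm. Loose, 0.05 kg. Origin: centre of its underside; z up.
- steel_tray: Open, low, rectangular steel tray, 100 (x) x 150 (y) x 30 mm high, walls and floor 3 mm thick, fixed; empty. Origin: centre of its underside; y along its long side, z up.
- tally_counter: Bystander: tally counter 43 (x) x 64 (y) x 31 mm, on the bench beside the lying tube. Origin: centre of its underside.
- coverglass: Bystander: small square white box 27 x 27 x 16 mm, on the bench beside the lying tube. Origin: centre of its underside.
- stain_jar: Bystander: purple screw-cap jar, 53 mm in diameter, 100 mm high, upright beyond the tile on the foot's side. Origin: centre of its underside.
- reagent_bottle: Bystander: white screw-cap bottle, 58 x 58 x 138 mm, upright on the bench beside the lying tube. Origin: centre of its underside.
Mind the look-alikes: they are no part of the job. Of the things that look like the oil_bottle, the larger one is meant.

How it is judged:
By the outcome, as a careful person would: the job done as asked, in the order asked, and still so for the second after the job is handed in, with the robot touching nothing.
It also fails if it takes over 58 s, if anything falls off the work surface, if the arm or the gripper's body presses on something with over 40 N, if the wrist force passes 120 N, or if a joint passes its speed limit or range.

## Working session

There is one attempt and no reset: what is moved stays moved. The work goes in short steps, Python scripts to look and compute and a shell command to move; the robot and the scene stay as the last step left them, time stands still between calls to the robot, and variables do not carry over. Pictures are saved under pics/ and viewed, at most 10 in all, crops included, and the job is handed in when it is done.

```bash
ls; mkdir -p pics
cat > h.py <<'E'
import numpy as np, cv2
from scipy.spatial.transform import Rotation as R
from workcell import manip
def world(cam, depth, cal, mask=None):
    v,u=np.nonzero((depth>0) if mask is None else (mask&(depth>0)))
    d=depth[v,u]
    p=np.stack([(u-cal['cx'])/cal['fx']*d, -(v-cal['cy'])/cal['fy']*d, -d],1)
    return R.from_quat(cal['orientation']).apply(p)+cal['xyz'], np.stack([u,v],1)
E
python3 - <<'E'
from h import *
o=manip.get_obs(); print({k:np.round(v,3).tolist() for k,v in o.items()})
for c in ['top','scene']:
    cal=manip.get_calibration(c); print(c,{k:np.round(v,3).tolist() if not isinstance(v,str) else v for k,v in cal.items()})
    im,d=manip.camera(c); cv2.imwrite(f'pics/{c}0.png',im[:,:,::-1]); np.savez(f'{c}0.npz',im=im,d=d)
    for t in ['cylinder','tile','oil_bottle','steel_tray','tally_counter','coverglass','stain_jar','reagent_bottle']:
        for r in manip.trace(t,c)[:3]:
            if r['p']<0.2: continue
            P,_=world(c,d,cal,r['pixels'])
            if len(P)<5: continue
            print(t,round(r['p'],2),np.round(r['box']).tolist(),'med',np.round(np.median(P,0),3),'lo',np.round(np.percentile(P,3,0),3),'hi',np.round(np.percentile(P,97,0),3))
E
```

```text
pics
{'clock': 0.0, 'joint_pos': [-1.272, 0.333, -0.065, 1.461, 0.022, 1.35, -0.088], 'joint_velocities': [-0.001, 0.0, 0.001, -0.001, 0.001, 0.001, 0.0], 'tau': [0.001, -62.546, 0.05, -39.161, 0.016, 0.01, -0.0], 'position': [0.198, 0.593, 0.245], 'ee_rot': [0.16, 0.987, -0.001, -0.0], 'ft_force': [-0.81, 0.38, -0.668], 'torque': [-0.012, 0.017, -0.049], 'grasp_force': 0.0, 'grip_width': 0.998}
top {'fx': 517.938, 'fy': 517.938, 'cx': 325.686, 'cy': 207.549, 'xyz': [0.389, 0.006, 1.396], 'orientation': [-0.036, 0.037, 0.715, -0.697]}
cylinder 0.84 [215.0, 203.0, 309.0, 230.0] med [0.505 0.165 0.04 ] lo [0.487 0.054 0.025] hi [0.527 0.296 0.07 ]
cylinder 0.63 [270.0, 237.0, 284.0, 250.0] med [0.447 0.137 0.015] lo [0.434 0.123 0.011] hi [0.457 0.148 0.021]
tile 0.63 [296.0, 191.0, 341.0, 236.0] med [0.518 0.02  0.005] lo [ 0.458 -0.031 -0.   ] hi [0.571 0.081 0.011]
tile 0.59 [319.0, 216.0, 329.0, 226.0] med [0.495 0.003 0.069] lo [ 0.485 -0.008  0.026] hi [0.505 0.013 0.076]
oil_bottle 0.45 [356.0, 214.0, 363.0, 220.0] med [ 0.505 -0.085  0.042] lo [ 0.497 -0.093  0.005] hi [ 0.516 
[... 1360 characters left out ...]
8.0, 351.0, 234.0] med [ 0.502 -0.094  0.023] lo [ 0.497 -0.098  0.003] hi [ 0.511 -0.086  0.046]
steel_tray 0.9 [359.0, 252.0, 440.0, 328.0] med [ 0.472 -0.299  0.002] lo [ 0.393 -0.365 -0.001] hi [ 0.551 -0.24   0.028]
tally_counter 0.54 [275.0, 156.0, 291.0, 174.0] med [0.578 0.284 0.016] lo [ 0.56   0.271 -0.003] hi [0.623 0.353 0.028]
coverglass 0.52 [267.0, 196.0, 279.0, 210.0] med [0.444 0.129 0.011] lo [ 0.432  0.118 -0.001] hi [0.461 0.144 0.015]
stain_jar 0.72 [361.0, 182.0, 384.0, 230.0] med [ 0.571 -0.11   0.063] lo [ 0.559 -0.121  0.004] hi [ 0.602 -0.078  0.099]
reagent_bottle 0.8 [313.0, 132.0, 335.0, 185.0] med [0.626 0.142 0.069] lo [0.608 0.128 0.005] hi [0.654 0.169 0.135]
```

Run:
```python
from h import *
a=np.load('top0.npz')['im'];b=np.load('scene0.npz')['im']
A=cv2.resize(a[140:275,195:480],(800,379),interpolation=cv2.INTER_CUBIC)
cv2.imwrite('pics/m0.png',A[:,:,::-1])
# cylinder axis & bottle from top cloud
cal=manip.get_calibration('top'); d=np.load('top0.npz')['d']
P,_=world('top',d,cal)
def sel(x0,x1,y0,y1,z0,z1): return P[(P[:,0]>x0)&(P[:,0]<x1)&(P[:,1]>y0)&(P[:,1]<y1)&(P[:,2]>z0)&(P[:,2]<z1)]
for y in np.arange(0.03,0.34,0.012):
    q=sel(.46,.56,y,y+.012,.015,.1)
    if len(q): print(round(y+.006,3),len(q),'x',np.round([q[:,0].min(),np.median(q[:,0]),q[:,0].max()],3),'zmax',round(np.percentile(q[:,2],90),3))
q=sel(.46,.53,-.025,.03,.06,.08); print('cap',q.mean(0),q.min(0),q.max(0))
q=sel(.38,.57,-.4,-.2,.02,.045); print('rim',cv2.minAreaRect(q[:,:2].astype(np.float32)))
q=sel(.53,.64,.2,.4,.02,.045); print('tally',cv2.minAreaRect(q[:,:2].astype(np.float32)))
q=sel(.4,.478,.1,.17,.009,.03); print('cg',cv2.minAreaRect(q[:,:2].astype(np.float32)))
q=sel(.43,.6,-.06,.1,.003,.01); print('tile',cv2.minAreaRect(q[:,:2].astype(np.float32)))
q=sel(.43,.6,-.06,.1,.003,.3); print(cal['xyz'])
```

```text
0.048 24 x [0.475 0.496 0.53 ] zmax 0.043
0.06 133 x [0.475 0.509 0.547] zmax 0.071
0.072 72 x [0.491 0.512 0.547] zmax 0.069
0.084 48 x [0.497 0.509 0.526] zmax 0.052
0.096 56 x [0.495 0.509 0.524] zmax 0.052
0.108 46 x [0.495 0.508 0.524] zmax 0.05
0.12 55 x [0.495 0.508 0.522] zmax 0.048
0.132 50 x [0.463 0.507 0.522] zmax 0.048
0.144 54 x [0.493 0.506 0.523] zmax 0.047
0.156 48 x [0.494 0.506 0.52 ] zmax 0.047
0.168 55 x [0.491 0.505 0.522] zmax 0.044
0.18 50 x [0.492 0.504 0.518] zmax 0.045
0.192 48 x [0.492 0.505 0.519] zmax 0.042
0.204 54 x [0.49  0.504 0.52 ] zmax 0.042
0.216 47 x [0.49  0.503 0.517] zmax 0.043
0.228 53 x [0.489 0.504 0.518] zmax 0.041
0.24 51 x [0.489 0.501 0.519] zmax 0.04
0.252 49 x [0.489 0.502 0.516] zmax 0.038
0.264 47 x [0.487 0.502 0.517] zmax 0.037
0.276 51 x [0.487 0.5   0.517] zmax 0.036
0.288 53 x [0.486 0.5   0.56 ] zmax 0.034
0.3 53 x [0.483 0.5   0.517] zmax 0.036
cap [0.49727118 0.0033873  0.07076876] [ 0.48979905 -0.0053755   0.06134557] [0.50549114 0.01279726 0.07596456]
rim ((0.47301527857780457, -0.29967859387397766), (0.15024544298648834, 0.10245303809642792), 18.34334373474121)
tally ((0.5795700550079346, 0.29267552495002747), (0.03974964842200279, 0.0396718829870224), 72.67938232421875)
cg ((0.44711023569107056, 0.13691642880439758), (0.0270976722240448, 0.02639041095972061), 26.729663848876953)
tile ((0.5154104828834534, 0.020211346447467804), (0.15877558290958405, 0.16923192143440247), 89.72859954833984)
[0.38873043 0.00623022 1.39561594]
```

View pics/m0.png

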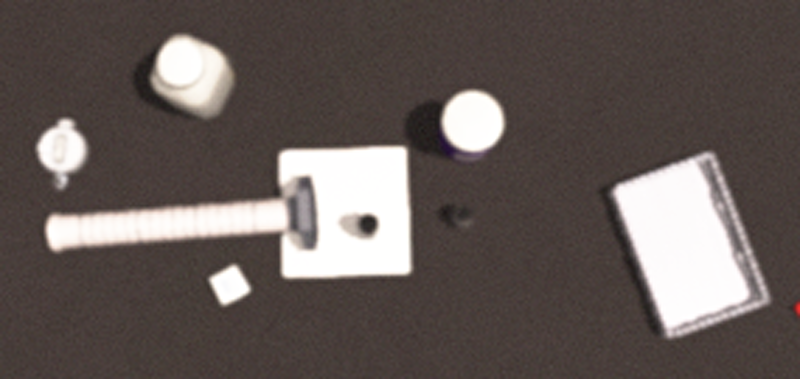

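```bash
cat >> h.py <<'E'
def show(poses, start=None):
    """poses: list of (xyz, Rotation); prints units relative to start pose (default now)"""
    o=manip.get_obs()
    p0,R0=(np.array(o['position']),R.from_quat(o['ee_rot'])) if start is None else start
    for p,r in poses:
        d=R0.inv().apply(np.array(p)-p0)/.05; a=(R0.inv()*r).as_rotvec(degrees=True)/8
        print(np.round(np.r_[d,a],2).tolist())
def frame(yaxis, z):
    z=np.array(z,float)/np.linalg.norm(z); y=np.array(yaxis,float); y=y-z*(y@z); y/=np.linalg.norm(y)
    return R.from_matrix(np.stack([np.cross(y,z),y,z],1))
def st():
    o=manip.get_obs(); print({k:np.round(o[k],3).tolist() for k in ['clock','joint_pos','position','ee_rot','ft_force','torque','grip_width','grasp_force']})
E
python3 -c "
from h import *
a=np.radians(18.3); y=[np.cos(a),np.sin(a),0]; D=frame(y,[0,0,-1])
show([([.4976,.0037,.2],D),([.4976,.0037,.031],D)])"
```

```text
[-9.42, -9.28, 0.91, 0.0, -0.0, 6.66]
[-9.42, -9.28, 4.29, 0.0, -0.0, 6.66]
```

```bash
python3 -m pendant '[[-1,-1,0,0,0,0.7,0.3],[-2,-2,0,0,0,1.4,0.3],[-3,-3,0,0,0,2.1,0.3],[-4,-4,0,0,0,2.8,0.3],[-5,-5,0,0,0,3.5,0.3],[-6,-6,0.2,0,0,4.2,0.3],[-7,-7,0.4,0,0,4.9,0.3],[-8,-8,0.6,0,0,5.6,0.3],[-9,-8.9,0.8,0,0,6.3,0.3],[-9.42,-9.28,0.91,0,0,6.66,0.3]]' 40
python3 - <<'E'
from h import *
st()
a=np.radians(18.3); y=[np.cos(a),np.sin(a),0]; D=frame(y,[0,0,-1])
show([([.4976,.0037,.2],D),([.4976,.0037,.031],D)])
E
```

```text
clock: 2.15
position: [0.48, 0.0361, 0.206]
ee_rot: [0.587, 0.81, 0.001, 0.0]
ft_force: [1.6, 1.7, -0.8]
grip_width: 0.65
grasp_force: 0.0
{'clock': 2.15, 'joint_pos': [-0.666, 0.025, 0.509, 1.907, -0.014, 1.211, 0.165], 'position': [0.48, 0.036, 0.206], 'ee_rot': [0.587, 0.81, 0.001, 0.0], 'ft_force': [1.568, 1.716, -0.8], 'torque': [0.052, -0.062, 0.004], 'grip_width': 0.65, 'grasp_force': 0.0}
[-0.73, 0.13, 0.12, 0.01, -0.0, -0.02]
[-0.73, 0.13, 3.5, 0.01, -0.0, -0.02]
```

```bash
python3 -m pendant '[[0,0,0,0,0,0,0.2],[0,0,0.2,0,0,0,0.2],[0,0,0.5,0,0,0,0.2],[0,0,0.9,0,0,0,0.2],[0,0,1.2,0,0,0,0.2],[0,0,1.4,0,0,0,0.2],[0,0,1.5,0,0,0,0.2],[0,0,1.5,0,0,0,0.2],[0,0,1.5,0,0,0,0.2],[0,0,1.5,0,0,0,0.2]]'
python3 - <<'E'
from h import *
a=np.radians(18.3); y=[np.cos(a),np.sin(a),0]; D=frame(y,[0,0,-1])
show([([.4976,.0037,.2],D),([.4976,.0037,.031],D)])
cal=manip.get_calibration('wrist'); im,d=manip.camera('wrist'); cv2.imwrite('pics/w1.png',im[:,:,::-1])
P,_=world('wrist',d,cal)
q=P[(abs(P[:,0]-.4976)<.03)&(abs(P[:,1]-.004)<.025)&(P[:,2]>.06)&(P[:,2]<.085)]
print(len(q),q.min(0),q.max(0),q.mean(0))
E
```

```text
clock: 3.4
position: [0.4795, 0.038, 0.1312]
ee_rot: [0.586, 0.81, 0.0, 0.0]
ft_force: [-0.2, -0.8, 0.4]
grip_width: 0.598
grasp_force: 0.0
[-0.76, 0.13, -1.38, 0.01, -0.0, -0.0]
[-0.76, 0.13, 2.0, 0.01, -0.0, -0.0]
990 [ 0.48684131 -0.00727397  0.06007844] [0.50653789 0.01259109 0.07353507] [0.49596194 0.00438257 0.06989639]
```

View pics/w1.png

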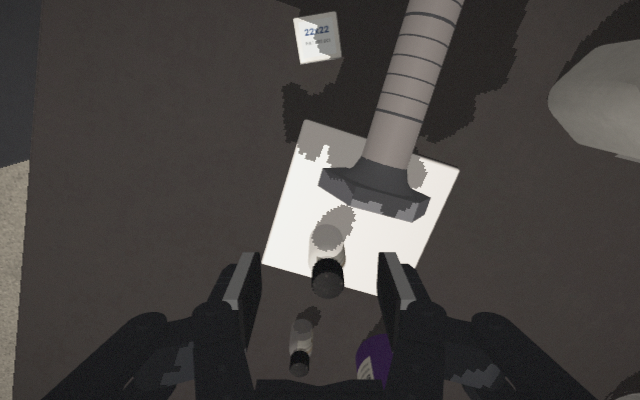

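```bash
python3 -m pendant '[[-0.4,0.06,0,0,0,0,0.2],[-0.78,0.11,0,0,0,0,0.2],[-0.78,0.11,0.5,0,0,0,0.2],[-0.78,0.11,1,0,0,0,0.2],[-0.78,0.11,1.5,0,0,0,0.2],[-0.78,0.11,1.9,0,0,0,0.2],[-0.78,0.11,2,0,0,0,0.2],[-0.78,0.11,2,0,0,0,-0.8],[-0.78,0.11,2,0,0,0,-0.8],[-0.78,0.11,2,0,0,0,-0.8]]' 30
python3 -m pendant '[[0,0,0,0,0,0,-0.8],[0,0,0,0,0,0,-0.8],[0,0,-0.2,0,0,0,-0.8],[0,0,-0.5,0,0,0,-0.8],[0,0,-0.9,0,0,0,-0.8],[0,0,-1.3,0,0,0,-0.8],[0,0,-1.6,0,0,0,-0.8],[0,0,-1.9,0,0,0,-0.8],[0,0,-2,0,0,0,-0.8],[0,0,-2,0,0,0,-0.8]]'
python3 - <<'E'
from h import *
st()
a=np.radians(18.3); y=[np.cos(a),np.sin(a),0]; D=frame(y,[0,0,-1])
show([([.473,-.3,.13],D),([.473,-.3,.029],D)])
E
```

```text
clock: 4.7
position: [0.4973, 0.0027, 0.0316]
ee_rot: [0.586, 0.81, 0.001, 0.0]
ft_force: [-0.0, -0.6, 3.9]
grip_width: 0.294
grasp_force: 29.5
clock: 5.95
position: [0.4967, 0.0027, 0.1309]
ee_rot: [0.586, 0.81, 0.0, 0.0]
ft_force: [-0.4, -0.5, -0.2]
grip_width: 0.296
grasp_force: 29.5
{'clock': 5.95, 'joint_pos': [-0.603, 0.156, 0.55, 1.958, -0.094, 1.051, 0.308], 'position': [0.497, 0.003, 0.131], 'ee_rot': [0.586, 0.81, 0.0, 0.0], 'ft_force': [-0.372, -0.525, -0.245], 'torque': [0.01, 0.015, 0.006], 'grip_width': 0.296, 'grasp_force': 29.526}
[-5.6, -2.35, 0.02, 0.0, -0.0, -0.0]
[-5.6, -2.35, 2.04, 0.0, -0.0, -0.0]
```

```bash
python3 -m pendant '[[-0.5,-0.2,0,0,0,0,-0.8],[-1.2,-0.5,0,0,0,0,-0.8],[-2,-0.84,0,0,0,0,-0.8],[-2.8,-1.18,0,0,0,0,-0.8],[-3.6,-1.51,0,0,0,0,-0.8],[-4.4,-1.85,0,0,0,0,-0.8],[-5.1,-2.14,0,0,0,0,-0.8],[-5.5,-2.31,0,0,0,0,-0.8],[-5.6,-2.35,0,0,0,0,-0.8],[-5.6,-2.35,0,0,0,0,-0.8]]'
python3 - <<'E'
from h import *
st()
a=np.radians(18.3); y=[np.cos(a),np.sin(a),0]; D=frame(y,[0,0,-1])
show([([.473,-.3,.13],D),([.473,-.3,.029],D)])
E
```

```text
clock: 7.2
position: [0.4729, -0.2995, 0.1303]
ee_rot: [0.586, 0.81, -0.0, -0.001]
ft_force: [0.8, -0.1, 0.1]
grip_width: 0.293
grasp_force: 29.5
{'clock': 7.2, 'joint_pos': [-0.124, 0.34, 0.726, 1.807, -0.252, 1.09, 1.011], 'position': [0.473, -0.3, 0.13], 'ee_rot': [0.586, 0.81, -0.0, -0.001], 'ft_force': [0.769, -0.055, 0.085], 'torque': [0.015, -0.008, 0.01], 'grip_width': 0.293, 'grasp_force': 29.528}
[-0.01, -0.0, 0.01, -0.01, -0.01, -0.0]
[-0.01, 0.0, 2.03, -0.01, -0.01, -0.0]
```

```bash
python3 -m pendant '[[0,0,0.3,0,0,0,-0.8],[0,0,0.8,0,0,0,-0.8],[0,0,1.3,0,0,0,-0.8],[0,0,1.7,0,0,0,-0.8],[0,0,1.9,0,0,0,-0.8],[0,0,2.02,0,0,0,-0.8],[0,0,2.03,0,0,0,-0.8],[0,0,2.03,0,0,0,-0.2],[0,0,2.03,0,0,0,0],[0,0,2.03,0,0,0,0]]'
python3 -m pendant '[[0,0,0,0,0,0,0],[0,0,-0.2,0,0,0,0],[0,0,-0.6,0,0,0,0],[0,0,-1.2,0,0,0,0],[0,0,-1.8,0,0,0,0],[0,0,-2.4,0,0,0,0.2],[0,0,-3,0,0,0,0.2],[0,0,-3.5,0,0,0,0.2],[0,0,-3.7,0,0,0,0.2],[0,0,-3.7,0,0,0,0.2]]'
python3 - <<'E'
from h import *
st()
from scipy.optimize import least_squares
cal=manip.get_calibration('wrist'); im,d=manip.camera('wrist'); cv2.imwrite('pics/w2.png',im[:,:,::-1])
P,_=world('wrist',d,cal)
q=P[(abs(P[:,0]-.473)<.04)&(abs(P[:,1]+.3)<.04)&(P[:,2]>.05)&(P[:,2]<.085)]
print('bottle',len(q),q.min(0),q.max(0))
# cylinder axis fit: tube cloud from top and scene (initial pictures)
for cam in ['top','scene']:
    cal=manip.get_calibration(cam); d=manip.camera(cam)[1]; P,_=world(cam,d,cal)
    q=P[(P[:,1]>.09)&(P[:,1]<.27)&(abs(P[:,0]-.506)<.02)&(P[:,2]>.016)]
    f=lambda v:(lambda D,A:np.linalg.norm(np.cross(q-A,D),axis=1)-.015)(np.array([v[2],1,v[3]])/np.linalg.norm([v[2],1,v[3]]),np.array([v[0],.18,v[1]]))
    s=least_squares(f,[.506,.03,-.04,-.087],loss='soft_l1',f_scale=.002); print(cam,len(q),s.x,'rms',np.sqrt(np.mean(s.fun**2)))
    q=P[(P[:,1]>.03)&(P[:,1]<.08)&(abs(P[:,0]-.51)<.045)&(P[:,2]>.01)]
    print('foot lo/hi',np.percentile(q,[1,99],axis=0))
    q=P[(abs(P[:,1]-.02)<.1)&(abs(P[:,0]-.51)<.09)&(abs(P[:,2]-.006)<.008)]; 
    r=manip.trace('tile',cam)[0]; T,_=world(cam,d,cal,r['pixels']); T=T[abs(T[:,2]-.006)<.01]; print('tile',cv2.minAreaRect(T[:,:2].astype(np.float32)),np.median(T[:,2]))
E
```

```text
clock: 8.45
position: [0.4732, -0.3002, 0.0296]
ee_rot: [0.586, 0.81, 0.0, 0.0]
ft_force: [0.1, -1.0, -0.7]
grip_width: 0.5
grasp_force: 0.0
clock: 9.7
position: [0.4731, -0.3002, 0.215]
ee_rot: [0.586, 0.81, 0.0, 0.001]
ft_force: [-0.7, -0.1, 0.0]
grip_width: 0.599
grasp_force: 0.0
{'clock': 9.7, 'joint_pos': [-0.167, 0.247, 0.764, 1.713, -0.18, 1.252, 0.957], 'position': [0.473, -0.3, 0.215], 'ee_rot': [0.586, 0.81, 0.0, 0.001], 'ft_force': [-0.717, -0.112, 0.013], 'torque': [0.013, -0.038, -0.051], 'grip_width': 0.599, 'grasp_force': 0.0}
bottle 556 [ 0.46317082 -0.30966592  0.05181325] [ 0.48333777 -0.2905837   0.07063374]
top 765 [ 0.50622283  0.02773165 -0.04516938 -0.08548747] rms 0.0022048663676989193
foot lo/hi [[0.47311123 0.03674389 0.01028013]
 [0.54646577 0.07783534 0.07471101]]
tile ((0.5149162411689758, 0.025034360587596893), (0.12099434435367584, 0.12011218070983887), 89.68050384521484) 0.005376414627004555
scene 425 [ 0.50690322  0.02562462 -0.04572524 -0.08655275] rms 0.0009783445226504413
foot lo/hi [[0.47659999 0.04811264 0.01114583]
 [0.54422677 0.06494071 0.06898956]]
tile ((0.5143305063247681, 0.023666366934776306), (0.12014465034008026, 0.12139208614826202), 0.8484395742416382) 0.003741267736392717
```

Run:
```python
from h import *
u=np.array([-.0454,1,-.086]);u/=np.linalg.norm(u);A=np.array([.5066,.18,.0267])
for cam in ['top','scene']:
    cal=manip.get_calibration(cam); d=manip.camera(cam)[1]; P,_=world(cam,d,cal)
    s=(P-A)@u; rad=np.linalg.norm((P-A)-np.outer(s,u),axis=1)
    m=(rad<.042)&(P[:,2]>.0115)&(s>-.2)&(s<.2)
    h,e=np.histogram(s[m],np.arange(-.155,.15,.003)); print(cam,[(round(x,3),int(n)) for x,n in zip(e,h) if x<-.1 or x>.1])
    r=manip.tip_of('cylinder_mouth',cam)
    for t in ['cylinder_mouth','cylinder_edge','cylinder']:
        for r in manip.tip_of(t,cam)[:1]:
            c,v=r['pixel']; ray=R.from_quat(cal['orientation']).apply([(c-cal['cx'])/cal['fx'],-(v-cal['cy'])/cal['fy'],-1])
            zz={'cylinder_mouth':.0165,'cylinder_edge':.006,'cylinder':.038}[t]
            k=(zz-cal['xyz'][2])/ray[2]; print(t,r['p'],np.round(np.array(cal['xyz'])+k*ray,4))
```

```text
top [(np.float64(-0.155), 0), (np.float64(-0.152), 0), (np.float64(-0.149), 0), (np.float64(-0.146), 0), (np.float64(-0.143), 0), (np.float64(-0.14), 0), (np.float64(-0.137), 1), (np.float64(-0.134), 0), (np.float64(-0.131), 2), (np.float64(-0.128), 79), (np.float64(-0.125), 33), (np.float64(-0.122), 35), (np.float64(-0.119), 30), (np.float64(-0.116), 11), (np.float64(-0.113), 14), (np.float64(-0.11), 16), (np.float64(-0.107), 13), (np.float64(-0.104), 12), (np.float64(-0.101), 14), (np.float64(0.1), 14), (np.float64(0.103), 9), (np.float64(0.106), 14), (np.float64(0.109), 14), (np.float64(0.112), 13), (np.float64(0.115), 16), (np.float64(0.118), 16), (np.float64(0.121), 12), (np.float64(0.124), 0), (np.float64(0.127), 0), (np.float64(0.13), 0), (np.float64(0.133), 0), (np.float64(0.136), 0), (np.float64(0.139), 0), (np.float64(0.142), 0), (np.float64(0.145), 0)]
cylinder_mouth 0.58 [0.5111 0.3046 0.0165]
cylinder_edge 0.8 [0.5155 0.0499 0.006 ]
cylinder 0.95 [0.5158 0.0507 0.038 ]
scene [(np.float64(-0.155), 0), (np.float64(-0.152), 0), (np.float64(-0.149), 0), (np.float64(-0.146), 
[... 188 characters left out ...]
loat64(-0.122), 27), (np.float64(-0.119), 15), (np.float64(-0.116), 0), (np.float64(-0.113), 0), (np.float64(-0.11), 0), (np.float64(-0.107), 0), (np.float64(-0.104), 0), (np.float64(-0.101), 0), (np.float64(0.1), 7), (np.float64(0.103), 4), (np.float64(0.106), 8), (np.float64(0.109), 7), (np.float64(0.112), 11), (np.float64(0.115), 15), (np.float64(0.118), 4), (np.float64(0.121), 1), (np.float64(0.124), 0), (np.float64(0.127), 0), (np.float64(0.13), 0), (np.float64(0.133), 0), (np.float64(0.136), 0), (np.float64(0.139), 0), (np.float64(0.142), 0), (np.float64(0.145), 0)]
cylinder_mouth 0.81 [0.5002 0.3096 0.0165]
cylinder_edge 0.94 [0.518  0.0457 0.006 ]
cylinder 0.97 [0.5122 0.0635 0.038 ]
```

```bash
cat >> h.py <<'E'
u=np.array([-.0454,1,-.086]);u/=np.linalg.norm(u)
O=np.array([.5124,.0536,.0376])
a_=np.array([1,.0454,0]);a_/=np.linalg.norm(a_)
nd=np.cross(a_,u); nd*= -np.sign(nd[2]); E=O+.032*nd
def grasp(phi,s=.14,back=0):
    f=np.radians(phi); z=np.cos(f)*nd-np.sin(f)*u
    return O+s*u-back*z, frame(a_,z)
E
python3 - <<'E'
from h import *
print(E,nd)
p,r=grasp(33,back=.1); print(p)
q=p.copy(); q[2]=.215
show([(q,r),(p,r),grasp(33)])
E
```

```text
[0.51252423 0.05086374 0.00571744] [ 0.00388207 -0.08550813 -0.99632991]
[0.50328721 0.25432215 0.10451389]
[10.34, 4.05, -0.01, 0.65, -4.71, 1.89]
[10.34, 4.05, 2.2, 0.65, -4.71, 1.89]
[9.15, 3.72, 3.77, 0.65, -4.71, 1.89]
```

```bash
python3 -m pendant '[[0.6,0.2,-0.1,0,0,0,0.3],[1.6,0.6,-0.2,0,0,0.2,0.3],[2.8,1.1,-0.2,0.1,-0.4,0.5,0.3],[4,1.6,-0.2,0.2,-1,0.8,0.3],[5.2,2,-0.2,0.3,-1.7,1.1,0.3],[6.4,2.5,-0.2,0.4,-2.4,1.4,0.3],[7.6,3,-0.2,0.5,-3.1,1.6,0.3],[8.8,3.4,-0.1,0.55,-3.8,1.8,0.3],[9.8,3.8,0,0.6,-4.4,1.89,0.3],[10.34,4.05,0,0.65,-4.71,1.89,0.3]]'
python3 - <<'E'
from h import *
st()
p,r=grasp(33,back=.1)
q=p.copy(); q[2]=.215
show([(q,r),(p,r),grasp(33)])
E
```

```text
clock: 11.7
position: [0.5017, 0.2588, 0.2126]
ee_rot: [0.651, 0.685, -0.225, 0.235]
ft_force: [0.2, -0.7, -0.3]
grip_width: 0.649
grasp_force: 0.0
{'clock': 11.7, 'joint_pos': [-1.026, 0.515, 0.286, 1.454, 0.354, 1.638, -0.751], 'position': [0.502, 0.259, 0.213], 'ee_rot': [0.651, 0.685, -0.225, 0.235], 'ft_force': [0.242, -0.717, -0.306], 'torque': [0.593, -0.024, 0.065], 'grip_width': 0.649, 'grasp_force': 0.0}
[-0.1, 0.03, 0.02, 0.01, 0.02, 0.04]
[1.26, 0.03, 1.76, 0.01, 0.02, 0.04]
[1.26, 0.03, 3.76, 0.01, 0.02, 0.04]
```

```bash
python3 -m pendant '[[0.3,0.03,0.4,0,0,0,0.3],[0.7,0.03,0.9,0,0,0,0.3],[1.1,0.03,1.4,0,0,0,0.3],[1.26,0.03,1.8,0,0,0.04,0.3],[1.26,0.03,2.3,0,0,0.04,0.3],[1.26,0.03,2.8,0,0,0.04,0.3],[1.26,0.03,3.2,0,0,0.04,0.3],[1.26,0.03,3.4,0,0,0.04,0.3],[1.26,0.03,3.4,0,0,0.04,0.3],[1.26,0.03,3.4,0,0,0.04,0.3]]'
python3 - <<'E'
from h import *
st()
show([grasp(33)])
cal=manip.get_calibration('wrist'); im,d=manip.camera('wrist'); cv2.imwrite('pics/w3.png',im[:,:,::-1])
E
```

```text
clock: 12.95
position: [0.5073, 0.2006, 0.0421]
ee_rot: [0.655, 0.682, -0.223, 0.235]
ft_force: [-0.2, 0.1, -0.4]
grip_width: 0.651
grasp_force: 0.0
{'clock': 12.95, 'joint_pos': [-0.965, 0.65, 0.282, 1.657, 0.353, 1.299, -0.836], 'position': [0.507, 0.201, 0.042], 'ee_rot': [0.655, 0.682, -0.223, 0.235], 'ft_force': [-0.159, 0.148, -0.437], 'torque': [0.679, 0.012, 0.096], 'grip_width': 0.651, 'grasp_force': 0.0}
[0.08, -0.03, 0.35, 0.01, -0.01, -0.04]
```

View pics/w3.png

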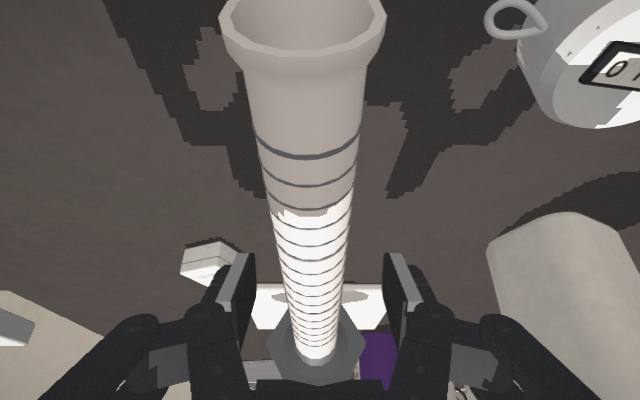

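```bash
python3 -m pendant '[[0.04,-0.03,0.15,0,0,-0.04,0.3],[0.08,-0.03,0.3,0,0,-0.04,0.3],[0.08,-0.03,0.34,0,0,-0.04,0.3],[0.08,-0.03,0.34,0,0,-0.04,0],[0.08,-0.03,0.34,0,0,-0.04,-0.6],[0.08,-0.03,0.34,0,0,-0.04,-0.8],[0.08,-0.03,0.34,0,0,-0.04,-0.8],[0.08,-0.03,0.34,0,0,-0.04,-0.8],[0.08,-0.03,0.34,0,0,-0.04,-0.8],[0.08,-0.03,0.34,0,0,-0.04,-0.8]]' 30
cat >> h.py <<'E'
def tilt(angles, start, lift=0.0):
    """poses for total tilts (deg) from the lying pose, about E and axis a_ ; start=(p,R,tilt now)"""
    p0,r0,t0=start; out=[]
    for t in angles:
        q=R.from_rotvec(np.radians(t-t0)*a_); out.append((E+q.apply(p0-E)+[0,0,lift],q*r0))
    return out
E
python3 - <<'E'
from h import *
st()
o=manip.get_obs(); s=(np.array(o['position']),R.from_quat(o['ee_rot']),0); np.savez('g.npz',p=s[0],q=o['ee_rot'])
show(tilt([2,4,6,8,10,12,14,16,18,20],s))
E
```

```text
clock: 14.25
position: [0.5059, 0.1924, 0.0258]
ee_rot: [0.654, 0.684, -0.224, 0.235]
ft_force: [-1.9, 0.5, 3.2]
grip_width: 0.344
grasp_force: 30.9
{'clock': 14.25, 'joint_pos': [-0.958, 0.666, 0.281, 1.676, 0.355, 1.265, -0.839], 'position': [0.506, 0.192, 0.026], 'ee_rot': [0.654, 0.684, -0.224, 0.235], 'ft_force': [-1.871, 0.536, 3.161], 'torque': [0.366, 0.207, -0.236], 'grip_width': 0.344, 'grasp_force': 30.901}
[-0.07, 0.0, -0.07, 0.0, 0.25, -0.0]
[-0.15, 0.0, -0.13, 0.0, 0.5, -0.0]
[-0.23, 0.0, -0.2, 0.0, 0.75, -0.0]
[-0.31, 0.0, -0.26, 0.0, 1.0, -0.0]
[-0.39, 0.0, -0.31, 0.0, 1.25, -0.0]
[-0.47, 0.0, -0.37, 0.0, 1.5, -0.0]
[-0.56, 0.0, -0.42, 0.0, 1.75, -0.0]
[-0.64, 0.0, -0.47, 0.0, 2.0, -0.0]
[-0.73, 0.0, -0.51, 0.0, 2.25, -0.0]
[-0.82, 0.0, -0.56, 0.0, 2.5, -0.0]
```

```bash
python3 -m pendant '[[-0.07,0,-0.07,0,0.25,0,-0.8],[-0.15,0,-0.13,0,0.5,0,-0.8],[-0.23,0,-0.2,0,0.75,0,-0.8],[-0.31,0,-0.26,0,1,0,-0.8],[-0.39,0,-0.31,0,1.25,0,-0.8],[-0.47,0,-0.37,0,1.5,0,-0.8],[-0.56,0,-0.42,0,1.75,0,-0.8],[-0.64,0,-0.47,0,2,0,-0.8],[-0.73,0,-0.51,0,2.25,0,-0.8],[-0.82,0,-0.56,0,2.5,0,-0.8]]'
cat >> h.py <<'E'
def start0():
    g=np.load('g.npz'); return g['p'],R.from_quat(g['q']),0
def check():
    o=manip.get_obs(); p0,r0,_=start0(); p=np.array(o['position'])
    t=np.degrees((R.from_quat(o['ee_rot'])*r0.inv()).as_rotvec()@a_)
    dp=(p-E); d0=p0-E; tp=np.degrees(np.arctan2(dp[2],dp@np.array([-.0454,.999,0]))-np.arctan2(d0[2],d0@np.array([-.0454,.999,0])))
    print('tilt by rot',round(t,2),'by pos',round(tp,2),'radius err mm',round(1e3*(np.linalg.norm(dp)-np.linalg.norm(d0)),2))
E
python3 - <<'E'
from h import *
st(); check()
show(tilt(np.linspace(22.5,45,10),start0()))
im,d=manip.camera('scene'); cv2.imwrite('pics/s4.png',cv2.resize(im[120:260,230:430],(800,560))[:,:,::-1])
E
```

```text
clock: 15.5
position: [0.5065, 0.1769, 0.0732]
ee_rot: [0.683, 0.714, -0.107, 0.112]
ft_force: [0.4, -0.8, -1.0]
grip_width: 0.345
grasp_force: 30.6
{'clock': 15.5, 'joint_pos': [-0.789, 0.403, 0.246, 1.807, 0.196, 1.104, -0.612], 'position': [0.507, 0.177, 0.073], 'ee_rot': [0.683, 0.714, -0.107, 0.112], 'ft_force': [0.384, -0.795, -0.961], 'torque': [0.339, 0.025, -0.031], 'grip_width': 0.345, 'grasp_force': 30.556}
tilt by rot 20.12 by pos 20.09 radius err mm -0.02
[-0.09, 0.0, -0.08, -0.0, 0.3, -0.0]
[-0.18, 0.0, -0.16, -0.0, 0.61, -0.0]
[-0.28, 0.0, -0.24, -0.0, 0.92, -0.0]
[-0.38, 0.0, -0.31, -0.0, 1.24, -0.0]
[-0.49, 0.0, -0.38, -0.0, 1.55, -0.0]
[-0.6, 0.0, -0.44, -0.0, 1.86, -0.0]
[-0.71, 0.0, -0.5, 0.0, 2.17, -0.0]
[-0.82, 0.0, -0.56, 0.0, 2.49, -0.0]
[-0.93, 0.0, -0.6, 0.0, 2.8, -0.0]
[-1.05, 0.0, -0.65, 0.0, 3.11, -0.0]
```

View pics/s4.png

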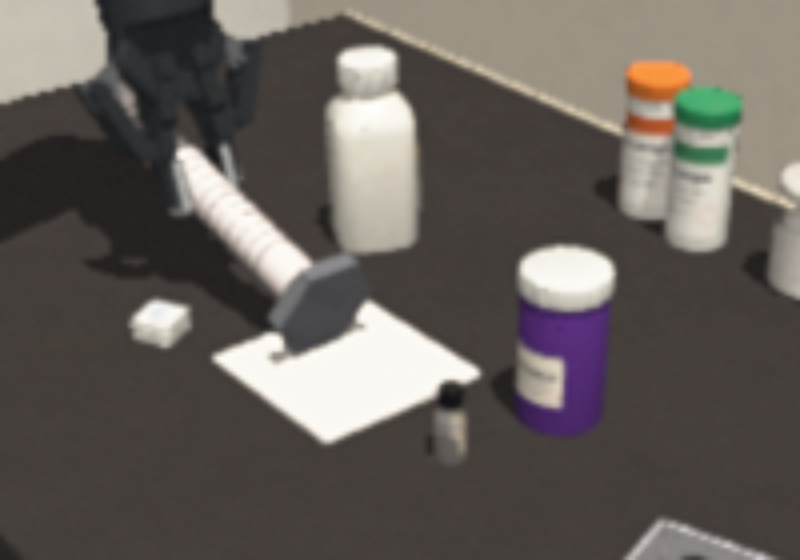

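```bash
python3 -m pendant '[[-0.09,0,-0.07,0,0.3,0,-0.8],[-0.18,0,-0.15,0,0.61,0,-0.8],[-0.28,0,-0.23,0,0.92,0,-0.8],[-0.38,0,-0.3,0,1.24,0,-0.8],[-0.49,0,-0.37,0,1.55,0,-0.8],[-0.6,0,-0.43,0,1.86,0,-0.8],[-0.71,0,-0.49,0,2.17,0,-0.8],[-0.82,0,-0.55,0,2.49,0,-0.8],[-0.93,0,-0.59,0,2.8,0,-0.8],[-1.05,0,-0.64,0,3.11,0,-0.8]]'
python3 - <<'E'
from h import *
st(); check()
show(tilt(np.linspace(47,65,10),start0()))
E
```

```text
clock: 16.8
position: [0.5085, 0.1371, 0.1202]
ee_rot: [0.69, 0.722, 0.043, -0.045]
ft_force: [-1.1, 0.5, -0.1]
grip_width: 0.339
grasp_force: 30.7
{'clock': 16.8, 'joint_pos': [-0.488, 0.213, 0.237, 1.903, -0.202, 1.014, -0.105], 'position': [0.508, 0.137, 0.12], 'ee_rot': [0.69, 0.722, 0.043, -0.045], 'ft_force': [-1.057, 0.511, -0.144], 'torque': [-0.033, 0.222, -0.069], 'grip_width': 0.339, 'grasp_force': 30.672}
tilt by rot 45.04 by pos 44.92 radius err mm 0.25
[-0.08, -0.0, -0.07, 0.01, 0.25, 0.0]
[-0.15, -0.0, -0.13, 0.01, 0.5, 0.0]
[-0.23, -0.0, -0.2, 0.01, 0.75, 0.0]
[-0.31, -0.0, -0.26, 0.01, 1.0, 0.0]
[-0.39, -0.0, -0.31, 0.01, 1.25, 0.0]
[-0.48, -0.0, -0.37, 0.01, 1.5, 0.0]
[-0.56, -0.0, -0.42, 0.01, 1.75, 0.0]
[-0.65, -0.0, -0.47, 0.01, 2.0, 0.0]
[-0.74, -0.0, -0.51, 0.01, 2.25, 0.0]
[-0.83, -0.0, -0.56, 0.01, 2.5, 0.0]
```

```bash
python3 -m pendant '[[-0.08,0,-0.06,0,0.25,0,-0.8],[-0.15,0,-0.12,0,0.5,0,-0.8],[-0.23,0,-0.19,0,0.75,0,-0.8],[-0.31,0,-0.25,0,1,0,-0.8],[-0.39,0,-0.3,0,1.25,0,-0.8],[-0.48,0,-0.36,0,1.5,0,-0.8],[-0.56,0,-0.41,0,1.75,0,-0.8],[-0.65,0,-0.46,0,2,0,-0.8],[-0.74,0,-0.5,0,2.25,0,-0.8],[-0.83,0,-0.55,0,2.5,0,-0.8]]'
python3 - <<'E'
from h import *
st(); check()
show(tilt(np.linspace(66.8,83,10),start0()))
im,d=manip.camera('scene'); cv2.imwrite('pics/s5.png',cv2.resize(im[100:260,230:430],(750,600))[:,:,::-1])
E
```

```text
clock: 18.05
position: [0.5107, 0.0929, 0.1431]
ee_rot: [0.671, 0.703, 0.163, -0.169]
ft_force: [-1.5, -0.0, 3.9]
grip_width: 0.343
grasp_force: 31.2
{'clock': 18.05, 'joint_pos': [-0.225, 0.23, 0.277, 1.911, -0.597, 1.132, 0.386], 'position': [0.511, 0.093, 0.143], 'ee_rot': [0.671, 0.703, 0.163, -0.169], 'ft_force': [-1.465, -0.001, 3.941], 'torque': [0.057, 0.591, 0.134], 'grip_width': 0.343, 'grasp_force': 31.207}
tilt by rot 65.06 by pos 64.9 radius err mm 0.52
[-0.08, -0.0, -0.06, 0.01, 0.22, 0.01]
[-0.14, -0.0, -0.12, 0.01, 0.44, 0.01]
[-0.21, -0.0, -0.17, 0.01, 0.67, 0.01]
[-0.28, -0.0, -0.23, 0.01, 0.89, 0.01]
[-0.36, -0.0, -0.28, 0.01, 1.12, 0.01]
[-0.43, -0.0, -0.33, 0.01, 1.34, 0.01]
[-0.51, -0.0, -0.38, 0.01, 1.57, 0.01]
[-0.58, -0.0, -0.43, 0.01, 1.79, 0.01]
[-0.66, -0.0, -0.47, 0.01, 2.02, 0.01]
[-0.74, -0.0, -0.51, 0.01, 2.24, 0.01]
```

View pics/s5.png

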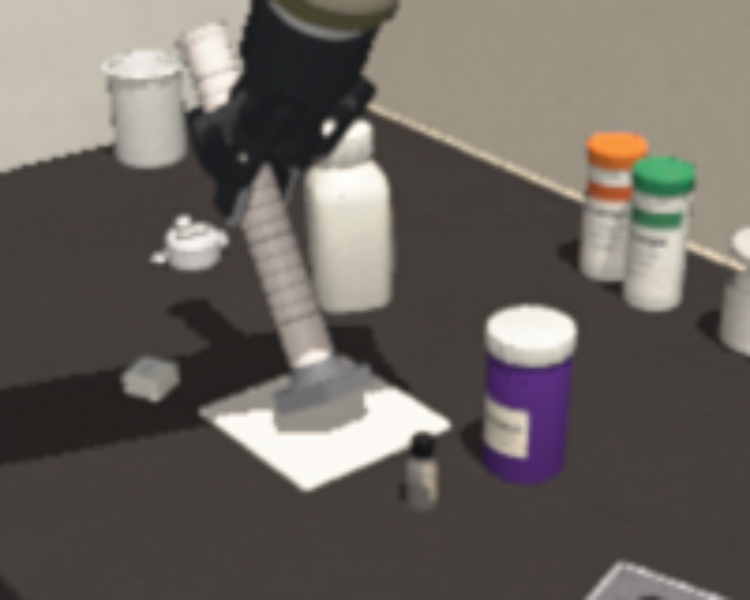

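```bash
python3 -m pendant '[[-0.08,0,-0.06,0,0.22,0,-0.8],[-0.14,0,-0.12,0,0.44,0,-0.8],[-0.21,0,-0.17,0,0.67,0,-0.8],[-0.28,0,-0.23,0,0.89,0,-0.8],[-0.36,0,-0.28,0,1.12,0,-0.8],[-0.43,0,-0.33,0,1.34,0,-0.8],[-0.51,0,-0.38,0,1.57,0,-0.8],[-0.58,0,-0.43,0,1.79,0,-0.8],[-0.66,0,-0.47,0,2.02,0,-0.8],[-0.74,0,-0.51,0,2.24,0,-0.8]]'
python3 - <<'E'
from h import *
st(); check()
show(tilt([84,85],start0()))
cal=manip.get_calibration('scene');im,d=manip.camera('scene'); cv2.imwrite('pics/s6.png',cv2.resize(im[100:260,230:430],(750,600))[:,:,::-1])
P,_=world('scene',d,cal)
for z in np.arange(.02,.125,.015):
    q=P[(abs(P[:,0]-.51)<.03)&(abs(P[:,1]-.02)<.045)&(abs(P[:,2]-z)<.0075)]
    print(round(z,3),len(q),np.round(np.percentile(q,[5,95],axis=0)[:,:2],4).tolist(),np.round(q.mean(0),4))
E
```

```text
clock: 19.35
position: [0.5132, 0.0481, 0.1497]
ee_rot: [0.638, 0.668, 0.266, -0.276]
ft_force: [-1.2, -1.1, 10.8]
grip_width: 0.335
grasp_force: 31.4
{'clock': 19.35, 'joint_pos': [0.004, 0.376, 0.299, 1.862, -0.862, 1.366, 0.731], 'position': [0.513, 0.048, 0.15], 'ee_rot': [0.638, 0.668, 0.266, -0.276], 'ft_force': [-1.183, -1.061, 10.819], 'torque': [0.746, 0.517, 0.266], 'grip_width': 0.335, 'grasp_force': 31.444}
tilt by rot 82.98 by pos 83.06 radius err mm 0.9
[-0.05, -0.01, -0.02, 0.02, 0.13, 0.02]
[-0.08, -0.01, -0.05, 0.02, 0.25, 0.02]
0.02 202 [[0.4829, -0.0132], [0.5346, 0.0415]] [0.5031 0.0045 0.022 ]
0.035 114 [[0.4977, -0.0089], [0.5271, 0.0221]] [0.5101 0.0082 0.0331]
0.05 73 [[0.5002, 0.0108], [0.5217, 0.0282]] [0.5091 0.0164 0.0495]
0.065 77 [[0.5, 0.0124], [0.5218, 0.0321]] [0.5086 0.0194 0.0651]
0.08 71 [[0.5006, 0.0165], [0.5227, 0.0359]] [0.5088 0.0228 0.0801]
0.095 71 [[0.4999, 0.019], [0.5235, 0.0363]] [0.5088 0.0253 0.0944]
0.11 86 [[0.4998, 0.0224], [0.5223, 0.0395]] [0.5087 0.0287 0.1097]
```

View pics/s6.png

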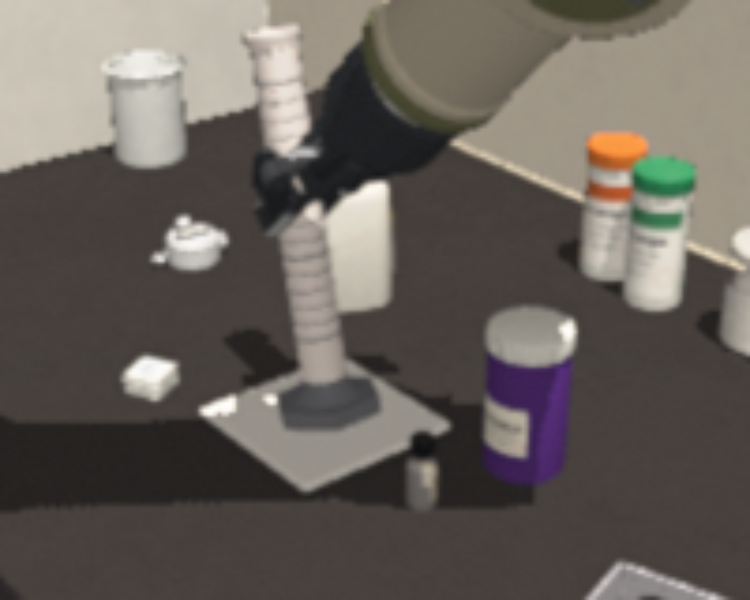

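Run:
```python
from h import *
show(tilt(np.linspace(84.3,94.5,8),start0(),.0007))
```

```text
[-0.03, -0.01, -0.03, 0.03, 0.15, 0.01]
[-0.09, -0.01, -0.08, 0.03, 0.34, 0.01]
[-0.14, -0.01, -0.12, 0.03, 0.52, 0.01]
[-0.2, -0.01, -0.17, 0.03, 0.7, 0.01]
[-0.26, -0.01, -0.21, 0.03, 0.88, 0.01]
[-0.31, -0.01, -0.26, 0.03, 1.06, 0.01]
[-0.37, -0.01, -0.3, 0.03, 1.25, 0.01]
[-0.44, -0.01, -0.34, 0.03, 1.43, 0.01]
```

```bash
python3 -m pendant '[[-0.03,0,-0.03,0,0.15,0,-0.8],[-0.09,0,-0.08,0,0.34,0,-0.8],[-0.14,0,-0.12,0,0.52,0,-0.8],[-0.2,0,-0.17,0,0.7,0,-0.8],[-0.26,0,-0.21,0,0.88,0,-0.8],[-0.31,0,-0.26,0,1.06,0,-0.8],[-0.37,0,-0.3,0,1.25,0,-0.8],[-0.44,0,-0.34,0,1.43,0,-0.8],[-0.44,0,-0.34,0,1.43,0,-0.8],[-0.44,0,-0.34,0,1.43,0,-0.8]]'
cat >> h.py <<'E'
def upright():
    cal=manip.get_calibration('scene');im,d=manip.camera('scene'); P,_=world('scene',d,cal); c=[]
    for z in np.arange(.045,.12,.015):
        q=P[(abs(P[:,0]-.51)<.03)&(abs(P[:,1]-.02)<.045)&(abs(P[:,2]-z)<.0075)]; c.append(np.median(q,0))
    c=np.array(c); print('slope deg x,y',np.degrees(np.polyfit(c[:,2],c[:,:2],1)[0]),c[:,:2].mean(0)); return im
E
python3 - <<'E'
from h import *
st(); check(); upright()
E
```

```text
clock: 20.65
position: [0.5143, 0.0201, 0.1468]
ee_rot: [0.608, 0.637, 0.328, -0.341]
ft_force: [-3.1, -3.5, 15.6]
grip_width: 0.336
grasp_force: 31.8
{'clock': 20.65, 'joint_pos': [0.138, 0.512, 0.287, 1.807, -0.974, 1.536, 0.883], 'position': [0.514, 0.02, 0.147], 'ee_rot': [0.608, 0.637, 0.328, -0.341], 'ft_force': [-3.145, -3.509, 15.589], 'torque': [1.457, 0.653, 0.64], 'grip_width': 0.336, 'grasp_force': 31.795}
tilt by rot 94.39 by pos 94.27 radius err mm 1.32
slope deg x,y [0.67257045 0.64630968] [0.50675248 0.00626571]
```

```bash
python3 -m pendant '[[0,0,0,0,0,0,-0.8],[0,0,0,0,0,0,-0.2],[0,0,0,0,0,0,0],[0,0,0,0,0,0,0.2],[0,0,0,0,0,0,0.3],[0,0,0,0,0,0,0.3],[0,0,-0.1,0,0,0,0.3],[0,0,-0.3,0,0,0,0.3],[0,0,-0.5,0,0,0,0.3],[0,0,-0.6,0,0,0,0.3]]' 20
python3 -m pendant '[[0,0,-0.2,0,0,0,0.3],[0,0,-0.6,0,0,0,0.3],[0,0,-1,0,0,0,0.3],[0,0,-1.5,0,0,0,0.3],[0,0,-2,0,0,0,0.3],[0,0,-2.5,0,0,0,0.3],[0,0,-3,0,0,0,0.3],[0,0,-3,0,0,0,0.3],[0,0,-3,0,0,0,0.3],[0,0,-3,0,0,0,0.3]]'
python3 - <<'E'
from h import *
st(); im=upright()
A=cv2.resize(im[100:340,220:450],(575,600)); cv2.imwrite('pics/s7.png',A[:,:,::-1])
cal=manip.get_calibration('top'); im,d=manip.camera('top'); P,_=world('top',d,cal)
for n,c,z0,z1,r in [('tally',(.5795,.2927),.02,.045,.05),('cg',(.447,.137),.009,.03,.03),('jar',(.583,-.091),.085,.12,.04),('reagent',(.637,.16),.11,.16,.06),('mouth',(.512,.019),.235,.27,.04),('foot',(.512,.019),.012,.025,.05),('bottle',(.473,-.3),.055,.08,.03)]:
    q=P[(np.hypot(P[:,0]-c[0],P[:,1]-c[1])<r)&(P[:,2]>z0)&(P[:,2]<z1)]
    if len(q): print(n,len(q),q.min(0).round(3),q.max(0).round(3),q.mean(0).round(3))
E
```

```text
clock: 21.95
position: [0.515, -0.0054, 0.1614]
ee_rot: [0.61, 0.637, 0.326, -0.341]
ft_force: [0.2, -0.2, 0.1]
grip_width: 0.655
grasp_force: 0.0
clock: 23.2
position: [0.5203, -0.1281, 0.2437]
ee_rot: [0.609, 0.637, 0.326, -0.342]
ft_force: [-0.9, 0.1, -0.2]
grip_width: 0.653
grasp_force: 0.0
{'clock': 23.2, 'joint_pos': [0.305, 0.554, 0.375, 1.519, -0.886, 1.848, 0.84], 'position': [0.52, -0.128, 0.244], 'ee_rot': [0.609, 0.637, 0.326, -0.342], 'ft_force': [-0.884, 0.088, -0.165], 'torque': [-0.903, -0.009, -0.004], 'grip_width': 0.653, 'grasp_force': 0.0}
slope deg x,y [1.24042591 0.67767704] [0.50641366 0.005832  ]
tally 174 [0.56  0.273 0.02 ] [0.603 0.314 0.039] [0.579 0.293 0.025]
cg 106 [0.431 0.119 0.009] [0.463 0.153 0.024] [0.447 0.137 0.015]
jar 346 [ 0.558 -0.119  0.085] [ 0.611 -0.068  0.106] [ 0.584 -0.093  0.099]
reagent 232 [0.618 0.145 0.11 ] [0.663 0.185 0.143] [0.636 0.164 0.135]
mouth 109 [0.498 0.002 0.236] [0.532 0.036 0.262] [0.516 0.019 0.252]
foot 268 [ 0.478 -0.03   0.012] [0.539 0.064 0.025] [0.506 0.018 0.018]
bottle 54 [ 0.464 -0.308  0.057] [ 0.482 -0.289  0.074] [ 0.473 -0.298  0.068]
```

View pics/s7.png

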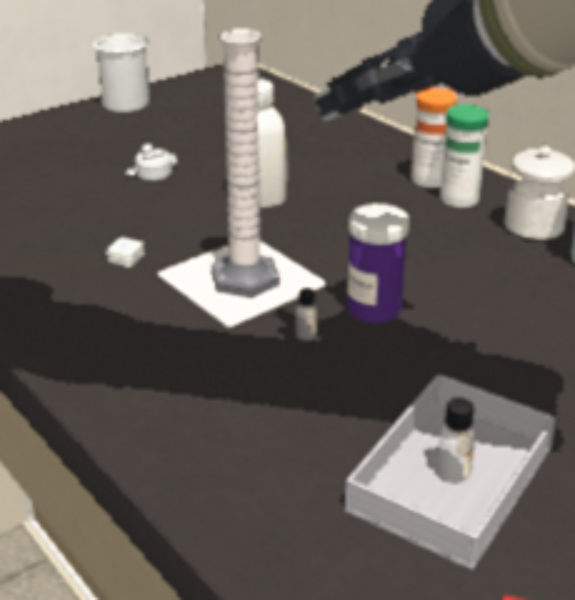

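The picture shows the cylinder upright with its foot inside the tile (about 245, 275). The dropper bottle stands in the tray (about 460, 440), the bystanders have not moved, and the gripper is clear.

```bash
python3 -c "
from workcell import manip
print(manip.hand_in())"
```

```text
the job is handed in; nothing more can be done
None
```

I handed the job in at about 23 s: the dropper bottle stands upright in the steel tray, the cylinder was tilted up on its foot's edge and stands upright with its whole foot on the tile, and the tally counter, cover-glass box, stain jar and reagent bottle measured unmoved.

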